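Park the slab roller's star wheel with the red spoke up

ROBOT

A 6-joint arm with a two-finger parallel gripper is mounted at the origin on a cart in front of the work surface, level with it; the furniture and walls round the work are solid. World frame = base frame: x ahead of the robot, y to its left, z up, the work surface at z = 0. Lengths are in mm, angles in rad, forces in N, time in s.
With the tool pointing down it reaches from about 325 to 900 mm from the base axis. Payload 6.1 kg.
Tool frame: the origin (TCP) lies between the finger pads; the fingertips stand 22 mm ahead of it and the grasp point (between the pads) lies 3 mm ahead of it; z points along the fingers, y is the direction in which the jaws open and shut (so a half turn about z gives the same grasp; the last joint's range is limited). The gripper opens to 87 mm and grips with 3 to 60 N. Pads are 19 mm wide; open, the fingers measure 117 mm over their backs; the gripper's body (75 mm by 190 mm) begins 51 mm behind the grasp point.
Start: joints at [1.064, 0.22, 1.526, -0, 1.395, -0.126], TCP at [232.287, 580.223, 244.538] pointing down, gripper open.
Joint ranges: [-2.98, 2.98], [-0.91, 2.08], [0.09, 2.57], [-1.24, 4.39], [0.2, 2.65], [-2.68, 2.68]. Speed limits (rad/s): [2.57, 2.57, 3.01, 3.14, 3.14, 3.14].

INTERFACE

Orientations are given as a unit quaternion [x, y, z, w].
In Python, from station import robot, imaging, finish_job gives the robot as it stands.
- The arm moves only by the tool drive_tool, never from a script. Its argument "deltas" is a list of rows, each a list of 3 entries, a list of its own where there are three numbers: the opening, from 0 (shut) to 1 (fully open), then the shift along the tool's x, y, z in units of 30 mm (1.0 is 30 mm), then the turn, a rotation vector about the tool's x, y, z in rad. A call has 1 to 5 rows; each row is the pose to reach, as a shift and turn from the pose commanded when the call began, along the tool's axes at that moment; what a row does not reach only later rows make up. A row lasts 1/10 s, in which the tool goes at most 50 mm and 8.59 degrees, less where a joint would pass 70% of its speed; a pose out of reach is approached as far as the arm can. A call with a gripper value outside its range is refused whole. The fingers move at their own pace and stop on an object; "newtons" is the grip in N (left out, the last holds). Time passes only in rows, so rows that repeat a pose let the fingers close. It gives the time, the measured TCP pose, the force and the opening at its end, in the units of the state.
- robot.state(): the state, without advancing time (a new reading comes with each control period).
- imaging.read_camera(name): name is "side" or "top" or "wrist"; returns a dict with "image" (480x640x3 uint8, red, green, blue), "depth" (480x640 float32, mm along the optical axis (not along the pixel's ray), 0 where there is no reading), "intrinsics" (3x3 intrinsics, pixels), "R" (3x3) and "t" (3): a world point X has camera coordinates R X + t. Camera axes: x right, y down, z forward; pixel columns grow to the right and rows downward; lengths in mm; the calibration is good to about 2 mm. A picture is of the moment at which its call begins.
- finish_job(): hands the job in, once; it reports no verdict.
The state is a dict: "time": time; "qpos": joint angles; "dq": joint speeds; "joint_torque": joint torques, N m; "tool_pos": TCP position; "tcp_rot": TCP orientation; "wrist_force": force on the tool from outside, world axes, zero at the start; "ft_torque": the same for the moment, N m; "opening": finger opening in mm.
Only numpy, scipy, OpenCV 4.12 (cv2) and the standard library are available. Lean on these libraries where they do the work, as an engineer would, in place of code of your own. Each camera call takes 0.05 s, during which the arm holds its last target.

TASK

Park the little slab roller: push the spokes of its star wheel round, whichever way suits, until the red spoke points straight up, and leave it standing so. Push gently: do not shift, tip or lift the machine, and leave the other things on the table as they are.

Things in the scene. Friction and masses are not known exactly. Their poses are not given: they have to be found in the camera images.
- slab_roller: small tabletop slab roller: plywood base 180 x 220 mm, two blue plates 205 mm high, two steel rollers, wooden feed tables 130 mm up that reach 138 mm either side. It stands loose, weighs about 5 kg and can be shoved or tipped. Origin: centre of its underside. Its x axis runs along the rollers, away from the star wheel, y to its left, z up; x points away from the robot within 0.3 rad.
- wheel_hub (a point): centre of the star wheel, 125 mm in front of the machine's origin (its -x), 160 mm above the table. Axle = the machine's x axis; hub 48 mm across, 32 mm deep. No rim: six straight round spokes, 12 mm thick, 60 degrees apart, each ending in a ball knob 26 mm across centred 115 mm from the hub centre. One spoke and its knob are red, the other five steel with black knobs.
- red_knob (a point): centre of the red ball knob at the end of the red spoke, 115 mm from the hub centre; the point's z axis points outward along the spoke. 275 mm above the table when the red spoke is straight up.
- pointer (a point): top of the yellow pointer on the front blue plate, straight above the axle, 224 mm above the table; it marks where the red spoke shall stand. The wheel's plane is 54 mm in front of it; nothing of the machine behind the wheel is higher.
- star_wheel (a joint): angle of the star wheel, rad: 0 (or any multiple of 2 pi) with the red spoke straight up; grows as the top of the wheel moves to the machine's -y, clockwise as seen from the robot (pi/2: the red spoke points to the robot's right). Turns either way, all the way round; friction of about 0.40 N m (2 N at a knob) keeps it where it is left.
- glaze_jar_0: cream glaze jar with a pale lid, 59 mm wide, 82 mm high; loose bystander, origin at the centre of its underside
- glaze_jar_1: rust-brown glaze jar with a pale lid, 59 mm wide, 82 mm high; loose bystander, origin at the centre of its underside
- thrown_cup: unglazed brown clay cup, 65 mm wide, 62 mm high; loose bystander, origin at the centre of its underside
- slip_cup_0: whitish cup, 58 mm wide, 52 mm high; loose bystander, origin at the centre of its underside
- cutter_ring: metal ring cutter, 70 mm wide, 32 mm high; loose bystander, origin at the centre of its underside
- rib: flat wooden rib, 48 x 107 x 8 mm; loose bystander, origin at the centre of its underside
- scraper: scraper with a wooden back, 71 x 117 x 9 mm; loose bystander, origin at the centre of its underside

How it is judged:
By the outcome, as a careful person would: the job done as asked, in the order asked, and still so for the second after the job is handed in, with the robot touching nothing.
It also fails if it takes over 61 s, if anything falls off the work surface, if the arm or the gripper's body presses on something with over 40 N, if the wrist force passes 120 N, or if a joint passes its speed limit or range.

## Working session

There is one attempt and no reset: what is moved stays moved. The work goes in short steps, Python scripts to look and compute and a tool call to move; the robot and the scene stay as the last step left them, time stands still between calls to the robot, and variables do not carry over. Pictures are saved under pics/ and viewed, and the job is handed in when it is done.

Besides the shell and the picture viewer there is one more tool, called by a JSON object that holds its "method" and its "body". drive_tool: Moves the arm, as the interface text tells. Its arguments: {"type":"object","properties":{"deltas":{"type":"array","items":{"type":"array"}},"newtons":{"type":"number"}},"required":["deltas"]}

```bash
mkdir -p pics; python3 - <<'E'
from station import robot, imaging
import cv2, pickle
print(robot.state())
for n in ("side","top","wrist"):
    d=imaging.read_camera(n); pickle.dump(d,open(f"pics/{n}0.pkl","wb"))
    cv2.imwrite(f"pics/{n}0.png",d["image"][:,:,::-1]); print(n,d["R"].tolist(),d["t"],d["intrinsics"].tolist())
E
```

```text
{'time': 0.0, 'qpos': array([ 1.06389373e+00,  2.21229339e-01,  1.52756891e+00, -1.91238399e-05,
        1.39472271e+00, -1.26116413e-01]), 'dq': array([ 0.00022322, -0.00047689, -0.00121606,  0.00029177,  0.00034249,
       -0.00074346]), 'joint_torque': array([ 6.01261363e-04, -4.94577169e+01, -3.87401426e+01,  7.02477456e-02,
        5.64254425e-02, -1.37095822e-04]), 'tool_pos': array([232.02253127, 579.72532399, 243.45757119]), 'tcp_rot': array([ 1.89243155e-01,  9.81929783e-01, -9.19192150e-04, -2.91149413e-04]), 'wrist_force': array([ 0.61404729,  0.23035468, -0.68737715]), 'ft_torque': array([0.03065397, 0.05851917, 0.01228576]), 'opening': 86.38729395731401}
side [[0.8737626871351869, -0.4863236146565077, -0.005301735350437584], [-0.24441658307153322, -0.42965912771718706, -0.8692833645532062], [0.4204750890242295, 0.7608432005326292, -0.49428567014767033]] [-493.90285738  300.66672465 1207.5645166 ] [[533.1105415304338, 0.0, 334.1457757171061], [0.0, 533.1105415304338, 238.84919063508684], [0.0, 0.0, 1.0]]
top [[-0.02116682585802531, -0.9997345181101797, -0.009102679940701274], [-0.9884761456302031, 0.022291731786391798, -0.1497263778164058], [0.14988954267444263, 0.005828549817097002, -0.9886855683198152]] [  22.99664006  584.34799165 1393.05048428] [[490.01576883703257, 0.0, 331.02935594927504], [0.0, 490.01576883703257, 240.2509758604655], [0.0, 0.0, 1.0]]
wrist [[0.3716961267477411, 0.92835271750726, -0.001794786230863974], [0.8923374974833433, -0.3567416478244007, 0.2765306263195775], [0.2560776834202732, -0.10438691778388054, -0.961003429468225]] [-622.98673133  -34.39934183  389.92298135] [[420.90078017094396, 0.0, 316.5357062936878], [0.0, 420.90078017094396, 242.18306639596528], [0.0, 0.0, 1.0]]
```

View pics/side0.png

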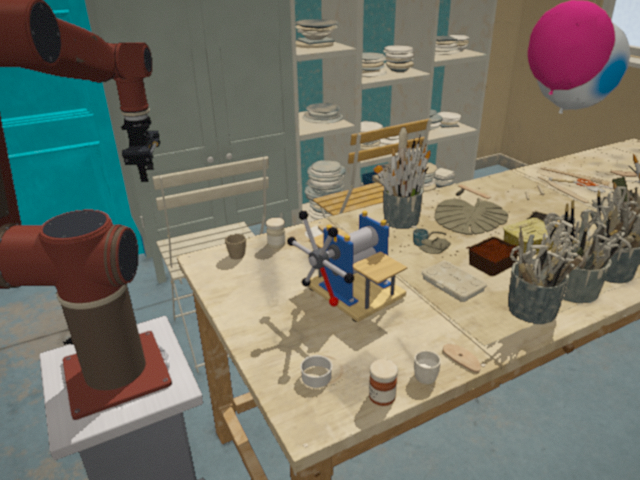

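View pics/top0.png

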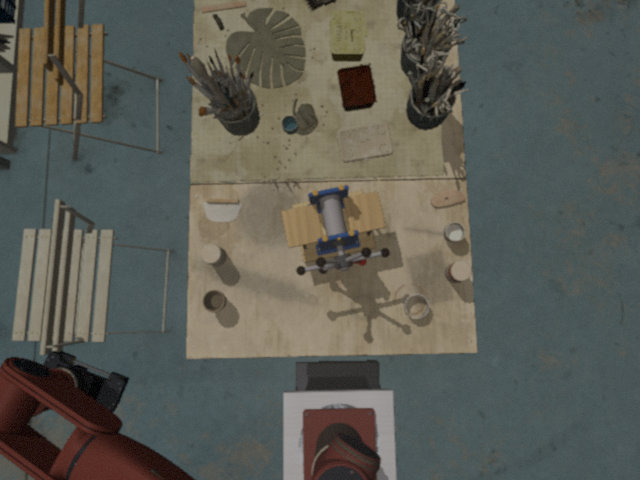

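The side view shows the red spoke hanging down from the hub at about (320,260) to its knob at about (333,301). In the top view the wheel spans (300,270) to (386,252). Next I'll get 3D positions from these.

```bash
cat > h.py <<'E'
import numpy as np, cv2, pickle
from station import robot, imaging
def pts(d,mask=None):
    K=d["intrinsics"];z=d["depth"];v,u=np.mgrid[0:480,0:640]
    c=np.stack([(u-K[0,2])/K[0,0]*z,(v-K[1,2])/K[1,1]*z,z],-1)
    return (c-d["t"])@d["R"]
def proj(d,X):
    c=d["R"]@np.asarray(X,float)+d["t"];p=d["intrinsics"]@c;return p[:2]/p[2]
E
python3 - <<'E'
from h import *
for n in("side","top"):
    d=pickle.load(open(f"pics/{n}0.pkl","rb"));P=pts(d);hsv=cv2.cvtColor(d["image"],cv2.COLOR_RGB2HSV).astype(int)
    ok=(d["depth"]>0)&(P[...,0]>300)&(P[...,0]<800)&(abs(P[...,1])<300)
    H,S,V=hsv[...,0],hsv[...,1],hsv[...,2]
    red=ok&((H<6)|(H>172))&(S>150)&(P[...,2]>15); 
    blue=ok&(H>100)&(H<130)&(S>120)&(P[...,2]>20)
    yel=ok&(H>20)&(H<35)&(S>170)&(P[...,2]>190)
    blk=ok&(V<60)&(P[...,2]>40)
    for nm,m in(("red",red),("blue",blue),("yel",yel),("blk",blk)):
        k,l,st,ce=cv2.connectedComponentsWithStats(m.astype(np.uint8))
        for i in range(1,k):
            if st[i,4]>=6: q=P[l==i];print(n,nm,st[i],np.median(q,0).round(),q.min(0).round(),q.max(0).round())
    # wood tables top
    w=ok&(abs(P[...,2]-130)<6)&(H<25)&(S>60)
    if n=="top":
        r=cv2.minAreaRect(P[w][:,:2].astype(np.float32));print(w.sum(),r)
    big=cv2.resize(d["image"][160:340,250:430][:,:,::-1] if n=="side" else d["image"][170:350,250:430][:,:,::-1],(720,720)[:2],interpolation=cv2.INTER_CUBIC)
    cv2.imwrite(f"pics/{n}0z.png",cv2.resize(big,(600,600)))
E
```

```text
side red [320 267  18  39 176] [514. -67.  88.] [506. -94.  26.] [573.  84. 142.]
side blue [360 215  28  39 407] [692. -16. 181.] [677. -45. 119.] [703.  63. 205.]
side blue [324 230   5   7  22] [557.  28. 195.] [507. -78. 182.] [560.  38. 258.]
side blue [329 234  24  40 493] [571. -44. 161.] [ 521. -135.  113.] [584.  12. 257.]
side blue [325 267  32  39 491] [568. -32.  55.] [ 518. -149.   24.] [593.  37. 157.]
side blue [320 283   6   6  20] [548.  34.  29.] [544.  17.  25.] [556.  49.  33.]
side blue [379 282  12   6  31] [694. -47.  30.] [686. -53.  25.] [713. -35.  34.]
side yel [363 212   3   3   7] [684.  46. 212.] [678.  42. 208.] [685.  48. 217.]
side yel [382 220   4   5  13] [697. -25. 212.] [692. -30. 206.] [704. -22. 218.]
side yel [327 226   4   2   7] [561.  18. 214.] [559.  17. 212.] [564.  25. 217.]
side yel [334 237   2   4   6] [562. -12. 194.] [561. -13. 190.] [563.  -8. 200.]
side yel [345 236   4   4  12] [574. -50. 213.] [570. -52. 208.] [578. -42. 215.]
side blk [299 211   8   9  54] [492.  28. 261.] [486.  19. 250.] [503.  38. 270.]
side blk [328 228   9 
[... 1287 characters left out ...]
576.  44. 206.]
top blk [361 248  10   9  70] [519. -76. 269.] [509. -87. 244.] [530. -66. 276.]
top blk [381 248   8   9  54] [ 531. -133.  169.] [ 520. -142.  159.] [ 542. -123.  175.]
top blk [316 258  11  10  71] [498.  35. 268.] [486.  23. 260.] [508.  47. 275.]
top blk [347 261   6   6  26] [501. -37. 177.] [495. -45. 166.] [508. -31. 187.]
top blk [336 263   6   6  23] [495.  -8. 177.] [490. -15. 171.] [502.  -2. 206.]
top blk [297 267   8   7  42] [487.  91. 169.] [480.  83. 164.] [496. 102. 175.]
top blk [319 269   8   5  23] [493.  38.  69.] [487.  26.  62.] [499.  46.  74.]
2508 ((633.9818115234375, 2.1135711669921875), (110.94166564941406, 275.94342041015625), 10.746394157409668)
```

View pics/side0z.png

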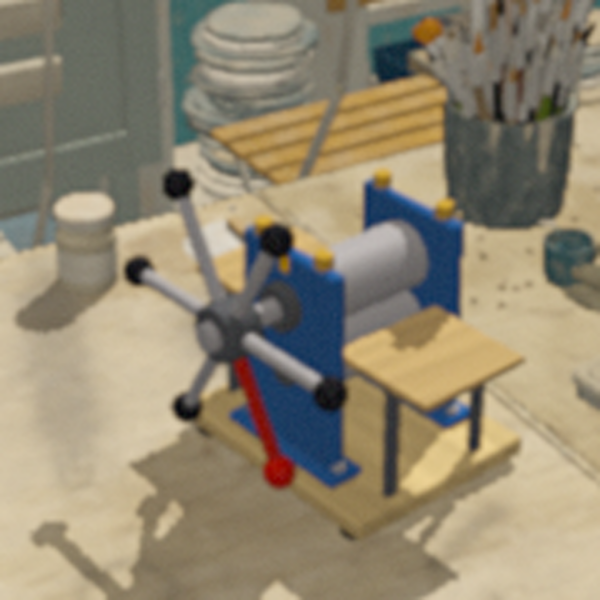

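View pics/top0z.png

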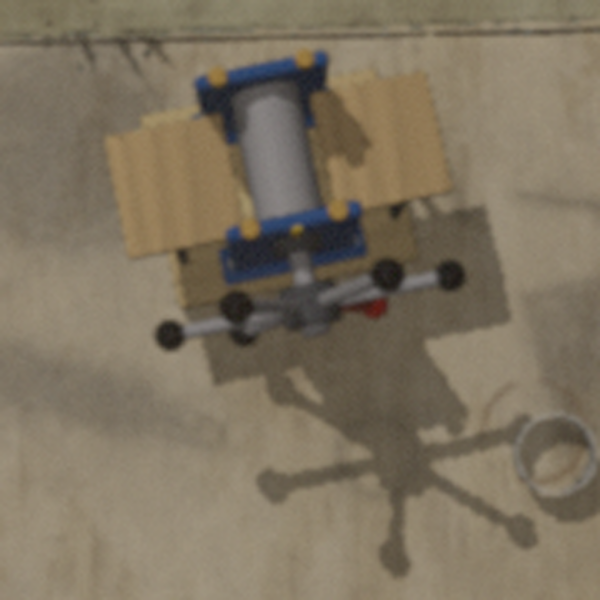

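```bash
cat >> h.py <<'E'
from scipy.optimize import least_squares
def knobs(p):
    x,y,ps,th=p; o=[]
    for k in range(6):
        a=th+k*np.pi/3; s=115*np.sin(a)
        o.append([x+s*np.sin(ps),y-s*np.cos(ps),160+115*np.cos(a)])
    return np.array(o)
E
python3 - <<'E'
from h import *
S=pickle.load(open("pics/side0.pkl","rb"));T=pickle.load(open("pics/top0.pkl","rb"))
# k: red=0(150),1:210,2:270,3:330,4:30,5:90
obs=[(S,0,334,301),(S,1,306.1,281.8),(S,2,291.4,241),(S,3,303.4,215.2),(S,4,332.8,231.7),(S,5,349,278.2),
(T,4,366.4,252.2),(T,5,385.3,252.5),(T,3,320.8,262.4),(T,2,301,270.2)]
def f(p):
    K=knobs(p);return np.concatenate([proj(c,K[k])-(u,v) for c,k,u,v in obs])
r=least_squares(f,[511,-22,.19,2.6]);p=r.x
print(p,np.degrees(p[2:]),r.fun.reshape(-1,2).round(1).tolist());print(knobs(p).round())
E
```

```text
[ 5.08846122e+02 -2.32607634e+01  1.85868365e-01  2.60977996e+00] [ 10.64947288 149.52937699] [[-0.3, -0.1], [-0.1, -0.4], [0.0, -0.4], [-0.3, -1.1], [0.0, -0.8], [-0.0, -1.0], [0.4, 0.3], [0.4, 0.2], [0.5, -0.3], [0.7, 0.2]]
[[ 520.  -81.   61.]
 [ 498.   32.   60.]
 [ 488.   90.  159.]
 [ 498.   34.  259.]
 [ 519.  -79.  260.]
 [ 530. -136.  161.]]
```

{"method": "drive_tool", "body": {"deltas": [[0,[0,0,-3.3],[0,0,0.7]],[0,[0,0,-3.3],[0,0,0.7]],[0,[0,0,-3.3],[0,0,0.7]],[0,[0,0,-3.3],[0,0,0.7]],[0,[0,0,-3.3],[0,0,0.7]]], "newtons": 20}}

```text
time: 0.65
tool_pos: [232.3, 580.2, 343.7]
tcp_rot: [0.517, 0.856, 0.0, 0.0]
wrist_force: [0.8, 0.2, 0.9]
opening: 54.4
```

{"method": "drive_tool", "body": {"deltas": [[0,[0,0,0],[0,0,0.3]],[0,[0,0,0],[0,0,0.3]],[0,[0,0,0],[0,0,0.3]],[0,[0,0,0],[0,0,0.3]]]}}

```text
time: 1.05
tool_pos: [232.2, 580.1, 343.2]
tcp_rot: [0.635, 0.772, -0.0, 0.0]
wrist_force: [-0.5, 0.1, -0.2]
opening: 23.1
```

```bash
cat >> h.py <<'E'
HUB=np.array([508.8,-23.3]);PS=.186
def go(s,ztip,d=0,yaw=PS):
    "deltas to s (left+ along wheel), tip height, d (machine x offset)"
    from scipy.spatial.transform import Rotation as Ro
    st=robot.state();R=Ro.from_quat(st["tcp_rot"]).as_matrix()
    t=np.r_[HUB+s*np.array([-np.sin(PS),np.cos(PS)])+d*np.array([np.cos(PS),np.sin(PS)]),ztip+22]
    Rt=np.array([[-np.sin(PS),np.cos(PS),0],[np.cos(PS),np.sin(PS),0],[0,0,-1]]).T
    e=t-st["tool_pos"]
    print("t",round(st["time"],2),"pos",st["tool_pos"].round(1),"op",round(st["opening"],1),"F",st["wrist_force"].round(1),"delta units",(R.T@e/30).round(2),"rot",Ro.from_matrix(R.T@Rt).as_rotvec().round(3))
E
python3 -c "
from h import *
go(-100,318)"
```

```text
t 1.05 pos [232.2 580.1 343.2] op 23.1 F [-0.5  0.1 -0.2] delta units [-24.85   5.14   0.12] rot [-0.     0.     0.008]
```

{"method": "drive_tool", "body": {"deltas": [[0,[-8,1.7,0],[0,0,0]],[0,[-8,1.7,0],[0,0,0]],[0,[-8,1.7,0],[0,0,0]],[0,[-8,1.7,0],[0,0,0]],[0,[-8,1.7,0],[0,0,0]]]}}

```text
time: 1.55
tool_pos: [328.1, 352.2, 343.5]
tcp_rot: [0.635, 0.772, 0.0, 0.0]
wrist_force: [1.5, 1.1, 0.2]
opening: 0.2
```

{"method": "drive_tool", "body": {"deltas": [[0,[-8,1.7,0],[0,0,0]],[0,[-8,1.7,0],[0,0,0]],[0,[-8,1.7,0],[0,0,0]],[0,[-8,1.7,0],[0,0,0]],[0,[-8,1.7,0],[0,0,0]]]}}

```text
time: 2.05
tool_pos: [423.5, 126.0, 343.8]
tcp_rot: [0.636, 0.772, 0.0, 0.0]
wrist_force: [1.6, 0.2, -0.2]
opening: -0.0
```

{"method": "drive_tool", "body": {"deltas": [[0,[-8,1.6,0],[0,0,0]],[0,[-8,1.6,0],[0,0,0]],[0,[-8,1.6,0],[0,0,0]],[0,[-8,1.6,0],[0,0,0]],[0,[-8,1.6,0],[0,0,0]]]}}

```text
time: 2.55
tool_pos: [516.0, -101.0, 343.6]
tcp_rot: [0.636, 0.772, 0.0, 0.0]
wrist_force: [0.2, 0.6, 0.4]
opening: 0.3
```

```bash
python3 -c "
from h import *
go(-100,318)"
```

```text
t 2.55 pos [ 516.  -101.   343.6] op 0.3 F [0.2 0.6 0.4] delta units [-0.75  0.24  0.12] rot [0.    0.    0.007]
```

{"method": "drive_tool", "body": {"deltas": [[0,[-0.75,0.24,0],[0,0,0]],[0,[-0.75,0.24,0],[0,0,0]],[0,[-0.75,0.24,1.4],[0,0,0]],[0,[-0.75,0.24,2.7],[0,0,0]],[0,[-0.75,0.24,2.7],[0,0,0]]]}}

```text
time: 3.05
tool_pos: [523.3, -117.2, 256.5]
tcp_rot: [0.636, 0.772, -0.002, -0.005]
wrist_force: [-1.0, 0.1, -0.7]
opening: 0.4
```

```bash
python3 - <<'E'
from h import *
go(-100,238)
a=imaging.read_camera("side")["image"];b=imaging.read_camera("top")["image"]
o=np.hstack([cv2.resize(a[160:340,250:430],(400,400)),cv2.resize(b[170:350,250:430],(400,400))])
cv2.imwrite("pics/a1.png",o[:,:,::-1])
E
```

```text
t 3.05 pos [ 523.3 -117.2  256.5] op 0.4 F [-1.   0.1 -0.7] delta units [-0.17  0.1  -0.12] rot [-0.009 -0.006  0.007]
```

View pics/a1.png

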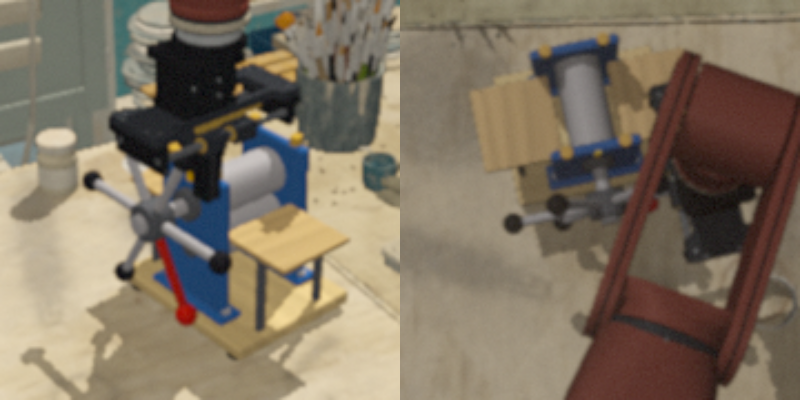

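{"method": "drive_tool", "body": {"deltas": [[0,[0.4,0.05,0],[0,0,0]],[0,[0.8,0.1,0],[0,0,0]],[0,[1.2,0.1,0],[0,0,0]],[0,[1.6,0.1,0],[0,0,0]],[0,[2.0,0.1,0],[0,0,0]]]}}

```text
time: 3.65
tool_pos: [518.7, -58.7, 263.7]
tcp_rot: [0.637, 0.771, 0.0, 0.001]
wrist_force: [-0.5, -2.8, 2.6]
opening: 0.3
```

```bash
python3 -c "
from h import *
go(27,238)"
```

```text
t 3.65 pos [518.7 -58.7 263.7] op 0.3 F [-0.5 -2.8  2.6] delta units [ 2.12 -0.1   0.12] rot [0.002 0.001 0.004]
```

{"method": "drive_tool", "body": {"deltas": [[0,[0.4,-0.05,0],[0,0,0]],[0,[0.9,-0.1,0],[0,0,0]],[0,[1.3,-0.1,0],[0,0,0]],[0,[1.7,-0.1,0],[0,0,0]],[0,[2.1,-0.1,0],[0,0,0]]]}}

```text
time: 4.15
tool_pos: [502.9, 2.3, 261.9]
tcp_rot: [0.637, 0.771, -0.001, -0.0]
wrist_force: [0.7, -4.2, -0.7]
opening: 0.3
```

```bash
python3 - <<'E'
from h import *
go(27,238)
a=imaging.read_camera("side")["image"];b=imaging.read_camera("top")["image"]
o=np.hstack([cv2.resize(a[160:340,250:430],(400,400)),cv2.resize(b[170:350,250:430],(400,400))])
cv2.imwrite("pics/a2.png",o[:,:,::-1])
E
```

```text
t 4.15 pos [502.9   2.3 261.9] op 0.3 F [ 0.7 -4.2 -0.7] delta units [0.02 0.04 0.06] rot [-0.002  0.     0.004]
```

View pics/a2.png

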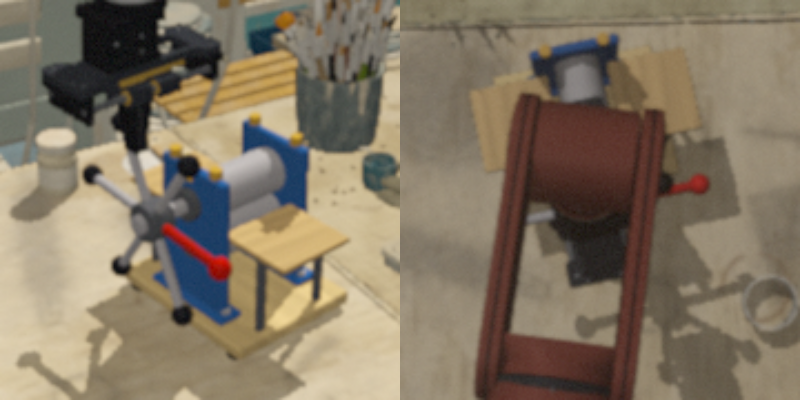

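The red spoke now points right, at about 90° (knob at (220,268) in the left panel), and the machine hasn't moved. I'll repeat the push.

{"method": "drive_tool", "body": {"deltas": [[0,[-0.6,0,-0.5],[0,0,0]],[0,[-0.7,0,-2.0],[0,0,0]],[0,[-0.7,0,-2.8],[0,0,0]],[0,[-1.7,0,-2.8],[0,0,0]],[0,[-3.2,0,-2.8],[0,0,0]]]}}

```text
time: 4.75
tool_pos: [522.3, -91.5, 348.2]
tcp_rot: [0.635, 0.772, 0.001, 0.001]
wrist_force: [0.4, -0.3, 0.1]
opening: 0.2
```

{"method": "drive_tool", "body": {"deltas": [[0,[-1.03,0,0],[0,0,0]],[0,[-1.03,0,0],[0,0,0]],[0,[-1.03,0,1.3],[0,0,0]],[0,[-1.03,0,2.75],[0,0,0]],[0,[-1.03,0,2.75],[0,0,0]]]}}

```text
time: 5.25
tool_pos: [523.7, -120.7, 257.1]
tcp_rot: [0.637, 0.771, -0.002, -0.006]
wrist_force: [-1.1, 0.7, -0.9]
opening: 0.5
```

```bash
python3 -c "
from h import *
go(27,238)"
```

```text
t 5.25 pos [ 523.7 -120.7  257.1] op 0.5 F [-1.1  0.7 -0.9] delta units [ 4.18  0.13 -0.06] rot [-0.011 -0.008  0.004]
```

{"method": "drive_tool", "body": {"deltas": [[0,[0.4,0.05,0],[0,0,0]],[0,[0.8,0.1,0],[0,0,0]],[0,[1.2,0.1,0],[0,0,0]],[0,[1.6,0.1,0],[0,0,0]],[0,[2.0,0.1,0],[0,0,0]]]}}

```text
time: 5.75
tool_pos: [520.4, -62.8, 267.0]
tcp_rot: [0.637, 0.771, 0.001, 0.002]
wrist_force: [-0.3, -3.3, 2.2]
opening: 0.3
```

{"method": "drive_tool", "body": {"deltas": [[0,[0.4,0,0],[0,0,0]],[0,[0.9,0,0],[0,0,0]],[0,[1.3,0,0],[0,0,0]],[0,[1.7,0,0],[0,0,0]],[0,[2.1,0,0],[0,0,0]]]}}

```text
time: 6.25
tool_pos: [506.8, -0.8, 263.3]
tcp_rot: [0.637, 0.771, -0.001, -0.0]
wrist_force: [0.4, -3.2, -0.8]
opening: 0.3
```

```bash
python3 - <<'E'
from h import *
go(27,238)
a=imaging.read_camera("side")["image"];b=imaging.read_camera("top")["image"]
o=np.hstack([cv2.resize(a[160:340,250:430],(400,400)),cv2.resize(b[170:350,250:430],(400,400))])
cv2.imwrite("pics/a3.png",o[:,:,::-1])
E
```

```text
t 6.25 pos [506.8  -0.8 263.3] op 0.3 F [ 0.4 -3.2 -0.8] delta units [ 0.15 -0.07  0.11] rot [-0.001  0.     0.004]
```

View pics/a3.png

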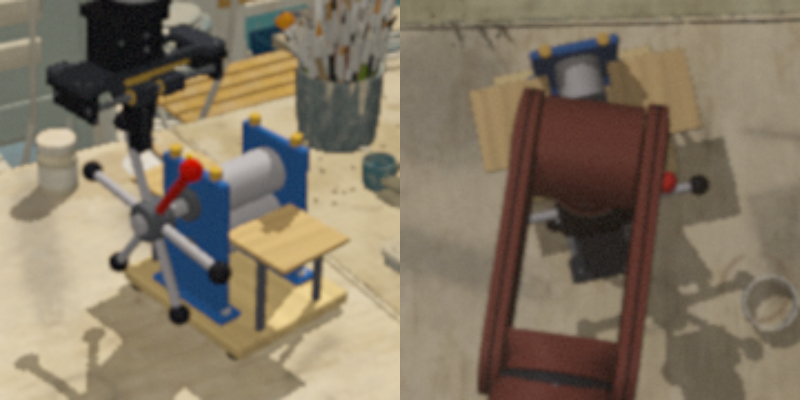

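The red spoke is now upper right, at about +30° (knob at (190,170)). The last push needs to go only to about s = -22 mm, so I'll approach it with care.

{"method": "drive_tool", "body": {"deltas": [[0,[-0.6,0,-0.5],[0,0,0]],[0,[-0.7,0,-2.0],[0,0,0]],[0,[-0.7,0,-2.8],[0,0,0]],[0,[-1.7,0,-2.8],[0,0,0]],[0,[-3.2,0,-2.8],[0,0,0]]]}}

```text
time: 6.85
tool_pos: [526.2, -94.8, 349.7]
tcp_rot: [0.635, 0.772, 0.001, 0.001]
wrist_force: [0.4, 0.5, 0.0]
opening: 0.4
```

{"method": "drive_tool", "body": {"deltas": [[0,[-1.0,0,0],[0,0,0]],[0,[-1.0,0,0],[0,0,0]],[0,[-1.0,0,1.3],[0,0,0]],[0,[-1.0,0,2.6],[0,0,0]],[0,[-1.0,0,2.6],[0,0,0]]]}}

```text
time: 7.35
tool_pos: [527.7, -123.3, 263.7]
tcp_rot: [0.637, 0.771, -0.001, -0.006]
wrist_force: [-1.7, 0.4, -0.3]
opening: 0.5
```

```bash
python3 -c "
from h import *
go(-22.5,238)"
```

```text
t 7.35 pos [ 527.7 -123.3  263.7] op 0.5 F [-1.7  0.4 -0.3] delta units [2.64 0.01 0.14] rot [-0.01  -0.007  0.004]
```

{"method": "drive_tool", "body": {"deltas": [[0,[0.5,0,0.1],[0,0,0]],[0,[1.0,0,0.1],[0,0,0]],[0,[1.4,0,0.1],[0,0,0]],[0,[1.8,0,0.1],[0,0,0]],[0,[2.1,0,0.1],[0,0,0]]]}}

```text
time: 7.85
tool_pos: [520.0, -62.4, 269.5]
tcp_rot: [0.636, 0.771, 0.001, 0.002]
wrist_force: [-0.9, -3.2, 2.5]
opening: 0.3
```

{"method": "drive_tool", "body": {"deltas": [[0,[0.1,0,0],[0,0,0]],[0,[0.2,0,0],[0,0,0]],[0,[0.3,0,0],[0,0,0]],[0,[0.3,0,0],[0,0,0]],[0,[0.3,0,0],[0,0,0]]]}}

```text
time: 8.35
tool_pos: [517.3, -54.5, 266.5]
tcp_rot: [0.637, 0.771, 0.0, -0.001]
wrist_force: [-0.7, -1.3, 0.6]
opening: 0.6
```

```bash
cat >> h.py <<'E'
def look(name):
    a=imaging.read_camera("side");pickle.dump(a,open(f"pics/{name}.pkl","wb"));b=imaging.read_camera("top")
    pickle.dump(b,open(f"pics/{name}t.pkl","wb"))
    a=a["image"];b=b["image"]
    o=np.hstack([cv2.resize(a[180:320,270:410],(400,400)),cv2.resize(b[170:350,250:430],(400,400))])
    cv2.imwrite(f"pics/{name}.png",o[:,:,::-1])
def redfit(name,p=(508.8,-23.3,.186),t=""):
    d=pickle.load(open(f"pics/{name}{t}.pkl","rb"));h=cv2.cvtColor(d["image"],cv2.COLOR_RGB2HSV).astype(int)
    m=((h[...,0]<6)|(h[...,0]>172))&(h[...,1]>150)
    e=[]
    for th in np.arange(-60,60,1):
        u=proj(d,knobs((*p,np.radians(th)))[0]);e.append((th,u))
    mm=np.zeros_like(m);mm[200:310,280:360]=1;m&=mm
    v,u=np.nonzero(m);print("red px",len(u),"u",u.min(),u.max(),"v",v.min(),v.max(),"mean",u.mean(),v.mean())
    for th,q in e:
        if th%5==0 and abs(th)<=20:print(th,q.round(1),end=" ")
    return m
E
python3 - <<'E'
from h import *
go(-22.5,238);look("a4");redfit("a4")
E
```

```text
t 8.35 pos [517.3 -54.5 266.5] op 0.6 F [-0.7 -1.3  0.6] delta units [ 0.32 -0.09  0.22] rot [-0.001 -0.001  0.004]
red px 110 u 316 322 v 215 251 mean 319.42727272727274 230.9909090909091
-20 [307.6 213.6] -15 [310.  213.8] -10 [312.4 214.4] -5 [315.  215.4] 0 [317.6 216.7] 5 [320.2 218.3] 10 [322.8 220.3] 15 [325.4 222.6] 20 [328.  225.2]
```

View pics/a4.png

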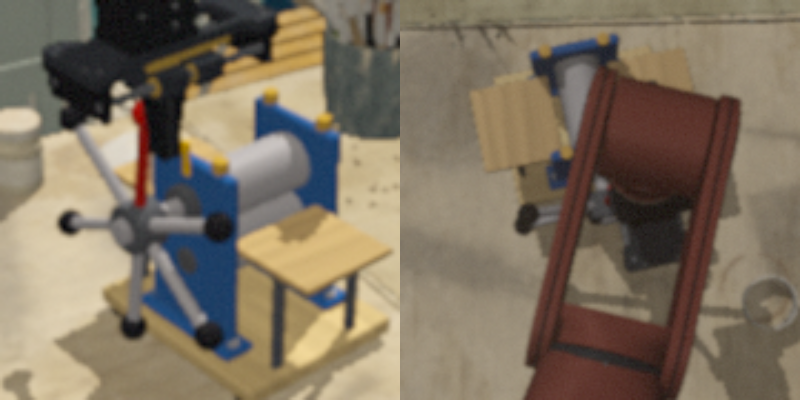

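```bash
cat >> h.py <<'E'
def fit(name,th0,ks,t="",free=False,p=(508.8,-23.3,.186)):
    "refine knob centres in image by dark/red centroid near prediction; fit theta"
    d=pickle.load(open(f"pics/{name}{t}.pkl","rb"));im=d["image"].astype(int)
    h=cv2.cvtColor(d["image"],cv2.COLOR_RGB2HSV).astype(int)
    dark=im.max(2)<70; red=((h[...,0]<6)|(h[...,0]>172))&(h[...,1]>140)
    for it in range(4):
        K=knobs((*p,th0));ob=[]
        for k in ks:
            u,v=proj(d,K[k]);vv,uu=np.mgrid[0:480,0:640];w=(np.hypot(uu-u,vv-v)<8)&(red if k==0 else dark)
            if w.sum()>15: ob.append((k,uu[w].mean(),vv[w].mean()))
        f=lambda q:np.concatenate([proj(d,knobs((*p,q[0]))[k])-np.array([u,v])+np.array([q[1],q[2]]) for k,u,v in ob])
        r=least_squares(f,[th0,0,0]);th0=r.x[0]
    print(name,t,"theta deg",np.degrees(th0).round(2),"shift px",r.x[1:].round(2),"res",r.fun.reshape(-1,2).round(1).tolist(),[o[0] for o in ob])
E
python3 - <<'E'
from h import *
fit("side0",2.6,range(6))
fit("side0",2.6,[0,1,2,5])
fit("a4",.07,[1,2,3,4])
E
```

```text
side0  theta deg 149.75 shift px [-0.62  0.55] res [[0.0, 1.3], [-0.3, -0.7], [0.5, 0.3], [-0.1, -0.4], [0.1, -0.6], [-0.3, 0.1]] [0, 1, 2, 3, 4, 5]
side0  theta deg 149.42 shift px [-0.69  0.25] res [[0.1, 1.0], [-0.2, -0.8], [0.5, 0.3], [-0.4, -0.5]] [0, 1, 2, 5]
a4  theta deg 5.6 shift px [-0.6  0.6] res [[-0.4, -0.0], [-0.5, 0.2], [0.1, -0.1], [0.9, -0.1]] [1, 2, 3, 4]
```

{"method": "drive_tool", "body": {"deltas": [[0,[0.1,0,0],[0,0,0]],[0,[0.2,0,0],[0,0,0]],[0,[0.3,0,0],[0,0,0]],[0,[0.33,0,0],[0,0,0]],[0,[0.33,0,0],[0,0,0]]]}}

```text
time: 8.95
tool_pos: [515.6, -44.8, 267.1]
tcp_rot: [0.637, 0.771, 0.0, 0.0]
wrist_force: [0.1, -1.9, 0.9]
opening: 0.5
```

```bash
python3 - <<'E'
from h import *
go(-22.5,238);look("a5");fit("a5",.0,[1,2,3,4]);fit("a5",.0,[1,2,3,4,5])
E
```

```text
t 8.95 pos [515.6 -44.8 267.1] op 0.5 F [ 0.1 -1.9  0.9] delta units [-0.   -0.09  0.24] rot [ 0.    -0.     0.004]
a5  theta deg 0.57 shift px [-0.66  0.65] res [[-0.1, 0.1], [-0.5, -0.1], [-0.2, -0.0], [0.8, 0.0]] [1, 2, 3, 4]
a5  theta deg 1.21 shift px [-0.37  0.23] res [[0.2, 0.1], [-0.3, -0.3], [-0.2, -0.7], [0.9, -0.8], [-0.6, 1.7]] [1, 2, 3, 4, 5]
```

Within about a degree now. I'll back off, rise clear, and measure with an unobstructed view.

{"method": "drive_tool", "body": {"deltas": [[0,[-0.4,0,0],[0,0,0]],[0,[-0.9,0,0],[0,0,0]],[0,[-1.0,0,-1.0],[0,0,0]],[0,[-1.0,0,-2.5],[0,0,0]],[0,[-1.0,0,-3.5],[0,0,0]]]}}

```text
time: 9.55
tool_pos: [521.9, -75.9, 374.4]
tcp_rot: [0.637, 0.771, 0.0, 0.001]
wrist_force: [1.0, -0.1, 0.2]
opening: -0.1
```

{"method": "drive_tool", "body": {"deltas": [[0,[-8,0,-1],[0,0,0]],[0,[-8,0,-1],[0,0,0]],[0,[-8,0,-1],[0,0,0]],[0,[-8,0,-1],[0,0,0]],[0,[-8,0,-1],[0,0,0]]]}}

```text
time: 10.05
tool_pos: [566.3, -314.1, 401.6]
tcp_rot: [0.637, 0.77, -0.0, -0.0]
wrist_force: [0.4, 0.8, 0.1]
opening: 0.6
```

```bash
python3 - <<'E'
from h import *
go(-100,318);look("a6");fit("a6",.0,range(6));fit("a6",.0,[1,2,3,4,5]);fit("a6",.0,[0,1,2,4,5],"t")
fit("side0",2.6,range(6));fit("side0",2.6,[2,3,4,5],"");fit("top0",2.6,[2,3,4,5])
E
```

```text
t 10.05 pos [ 566.3 -314.1  401.6] op 0.6 F [0.4 0.8 0.1] delta units [ 6.55 -0.08  2.06] rot [-0.    -0.     0.002]
a6  theta deg 0.96 shift px [-0.5   0.52] res [[-0.5, -0.1], [0.1, 0.2], [-0.4, 0.0], [-0.2, -0.3], [0.9, -0.4], [0.1, 0.6]] [0, 1, 2, 3, 4, 5]
a6  theta deg 0.79 shift px [-0.62  0.49] res [[-0.0, -0.0], [-0.4, -0.1], [-0.2, -0.3], [0.8, -0.3], [-0.1, 0.6]] [1, 2, 3, 4, 5]
a6 t theta deg -0.57 shift px [-0.53 -0.62] res [[-0.5, -0.1], [0.8, -1.5], [-1.6, 1.6], [2.0, 1.6], [-0.7, -1.6]] [0, 1, 2, 4, 5]
side0  theta deg 149.75 shift px [-0.62  0.55] res [[0.0, 1.3], [-0.3, -0.7], [0.5, 0.3], [-0.1, -0.4], [0.1, -0.6], [-0.3, 0.1]] [0, 1, 2, 3, 4, 5]
side0  theta deg 150.09 shift px [-0.76  0.65] res [[0.4, 0.2], [-0.1, -0.3], [0.1, -0.3], [-0.4, 0.4]] [2, 3, 4, 5]
top0  theta deg 149.76 shift px [-0.86 -0.11] res [[0.2, -0.0], [-0.4, -0.6], [0.3, 0.2], [-0.1, 0.4]] [2, 3, 4, 5]
```

View pics/a6.png

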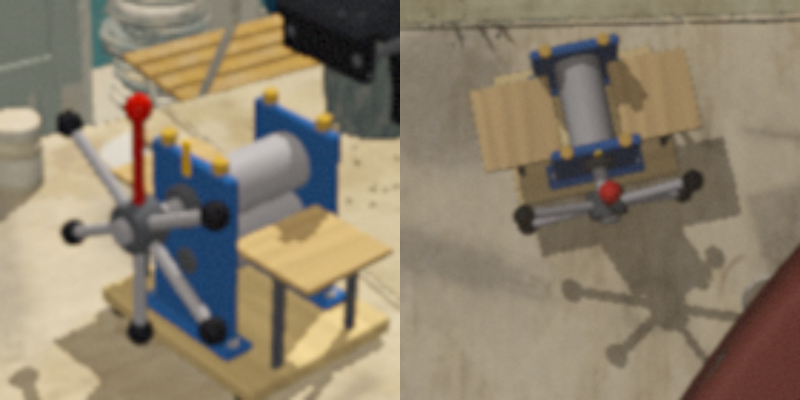

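The wheel reads about 0.5–1° from vertical, and the machine's image offset is unchanged at (-0.5,0.5) px against (-0.6,0.5) before. The arm is clear, so I'll hand in.

```bash
python3 - <<'E'
from h import *
from station import finish_job
print(robot.state()["dq"].round(3))
print(finish_job())
E
```

```text
[ 0.06  -0.053  0.069  0.039  0.02   0.041]
the job is handed in; nothing more can be done
None
```

The red spoke now stands straight up, within about 1° by my measurements, and the job is handed in at about 10 s of the 61 s allowed.

I pushed the spokes with the closed fingertips from right to left in three passes (about 60°, 60° and 30°). Then I backed the arm off so it touches nothing.

**Spoke angle:** my last fit gave 0.8–1.0° from the side camera. The top camera gave -0.6°, but that fit was poor (up to 2 px error). The two disagree slightly, but both put the spoke within 1° of vertical.

**Push force:** the wrist force readings after each move stayed under about 5 N.

**Machine:** the wheel's position in the side image matched the start to about 0.1 px, so the machine did not shift or tip.

**Other objects:** I did not measure the jars, cups and tools one by one. The fingertips stayed more than 210 mm above the table throughout, well above all of them.

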